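# Set up the shoe-shine stand: last on the rest, heel leg locked at its mark

### The job

Balance the wooden shoe last on the narrow raised rest of the shoe-shine stand, centred and lengthwise along the stand with its toe away from the cam lever, and let go of it. Then take the sprung heel leg by the black knob of its cam lever, draw it out until its pointer lines up with the mark clip while the lever is still open, and only then swing the lever fully closed without letting the pointer slip off the mark. Finish still holding the leg there (do not let go: it springs back), and leave the other things on the cabinet alone.

Things in the scene. Friction and masses are not known exactly. Their poses are not given: they have to be found in the camera images.
- stand: Shoe-shine stand, fixed to the cabinet top: wooden base 70 x 380 x 14 mm. Origin on the table under it, on the centre line of its rail; its y axis runs along the stand from the cam lever end (-y) to the toe rest end (+y), z up, and its -x side faces the robot. The leg slides along +y between two low rails (tops 30 mm high) on the -y part. Base spans y from -200 to +180 mm.
- rest_top (a point): Centre of the top face of the narrow raised rest of the stand (a wooden plate 32 mm in x by 66 mm in y, 70 mm above the table, on a steel post), at (0, +110, 70) mm in the stand's frame. Axes as the stand's.
- last_mid (a point): Centre, half-way up, of the loose wooden shoe last: 170 mm long (its y axis, +y to the low sloping toe; the tall round end is the heel), 46 mm high, about 0.25 kg, flat underside 23 mm below this point. The lowest 18 mm are a sole 44 mm wide; above, the instep is a flat-sided block 36 mm wide (y from -65 to +25 mm). Centre of mass about 10 mm towards the heel from here.
- last_toe (a point): Tip of the last's toe, 85 mm from its middle along +y, 9 mm above its underside.
- leg: Sliding heel leg with all it carries (cam lever, knob): flat steel bar 26 mm wide, top 28 mm above the table, upright heel post with rubber pad (top at 66 mm) at its +y end. Origin on the table plane beneath the post, axes as the stand's. It slides 0 to 110 mm along the stand's +y; fully in, the origin is at stand y = -20 mm. A spring pulls it back (-y) with 2.5 to 3.7 N.
- pointer (a point): Outer tip of the leg's pointer, a flat fin 4 mm wide that sticks out over the +x rail (the side away from the robot), 35 mm above the table. It moves with the leg.
- mark_line (a point): The length mark: inner end of a fixed steel clip, a fin 4 mm wide, 26 mm long in x, on the +x side of the rail just outside the pointer's path, 35 mm above the table. The pointer is on the mark when both have the same y in the stand's frame. Axes as the stand's. The leg starts fully in and has to move 45 to 85 mm in +y to get there.
- lever (a joint): Cam lever's turn on the leg, rad: 0 = open (arm points from its pivot 0.5 rad from the stand's -x towards -y), 1.07 = fully closed against its stop (arm points along the stand's -y, lying over the leg). It turns anticlockwise seen from above as it closes, has light friction and stays where left; it starts between 0 and 0.25.
- lever_hinge (a point): Pivot of the cam lever, on the leg's centre line 100 mm behind (-y of) the heel post, 44 mm above the table. The knob's axis is 50 mm from it. It moves with the leg.
- knob_mid (a point): Middle of the black upright knob at the end of the cam lever: a cylinder 16 mm in diameter, 48 mm tall (from 42 to 90 mm above the table), spinning freely on its own upright axis. This point is half-way up on its axis, 66 mm above the table.
- last: The shoe last as a body; origin at the centre of its underside, axes as last_mid's. It starts flat on the table within about 0.6 rad of the stand's direction, toe towards the stand's +y. On the rest its heel overhangs; the heel leg comes to stand 4 mm below the overhang without touching.
- key_bowl: Bystander: terracotta key bowl, 130 mm wide, 45 mm high. Origin under its centre. Leave alone.
- paperweight: Bystander: round glass paperweight, 68 mm wide, 48 mm high. Origin under its centre. Leave alone.
- lip_balm: Bystander: white lip balm tube standing upright, 19 mm wide, 68 mm high. Origin under its centre. Leave alone.
- lead_handle: Bystander: orange plastic dog lead handle lying flat, about 135 x 140 x 24 mm. Origin under its middle. Leave alone.
Not all that is in view belongs to the job. Several things look just like the last: the one meant starts farthest to the robot's right.

How it is judged (in metres and radians):
On the way, in this order (a step that is already met when the one before it is completed fails the run):
1. the last rests on the narrow rest, centred, toe away from the lever, let go (horizontal distance between last_mid and rest_top below 0.013 m and z of last_mid in the frame of rest_top between 0.018 and 0.028 m and angle between last_mid's own z axis and vertical below 0.1 rad and angle between the y axis of last_mid and the y axis of stand, either way round below 0.2 rad and y of last_toe in the frame of rest_top above 0.05 m and distance between the grasp point and last_mid above 0.05 m and linear speed of last below 0.02 m/s), for 0.3 s.
2. the leg is held with its pointer on the mark, the lever still open (y of pointer in the frame of mark_line between -0.005 and 0.005 m and contact force between the fingers and leg above 2 N and value of joint lever below 0.5 rad), for 0.2 s.
3. the lever is closed with the pointer on the mark (y of pointer in the frame of mark_line between -0.005 and 0.005 m and contact force between the fingers and leg above 2 N and value of joint lever above 0.95 rad), for 0.3 s.
At the end, for the whole second after the job is handed in: Fingers still press the leg or lever (over 2 N), pointer within 5 mm of the mark, lever within 0.12 rad of closed, leg at rest; the last rests upright on the narrow rest, middle within 13 mm of its centre, within 0.2 rad of the stand's direction, toe away from the lever (all of step 3 and horizontal distance between last_mid and rest_top below 0.013 m and z of last_mid in the frame of rest_top between 0.018 and 0.028 m and angle between last_mid's own z axis and vertical below 0.1 rad and angle between the y axis of last_mid and the y axis of stand, either way round below 0.2 rad and y of last_toe in the frame of rest_top above 0.05 m and linear speed of each of leg, last below 0.01 m/s); the arm keeps its last pose, push and grip.
It fails at once if the lever is more than half closed while the pointer is over 8 mm off the mark (value of joint lever above 0.65 rad and (y of pointer in the frame of mark_line below -0.008 m or y of pointer in the frame of mark_line above 0.008 m)).
It fails at once if the key bowl is shifted over 20 mm (distance of key_bowl from where it was at the start of the episode above 0.02 m).
It fails at once if the paperweight is shifted over 20 mm (distance of paperweight from where it was at the start of the episode above 0.02 m).
It fails at once if the lip balm is shifted over 20 mm (distance of lip_balm from where it was at the start of the episode above 0.02 m).
It fails at once if the dog lead handle is shifted over 20 mm (distance of lead_handle from where it was at the start of the episode above 0.02 m).
It also fails if it takes over 58 s, if anything falls off the work surface, if the arm or the gripper's body presses on something with over 40 N, if the wrist force passes 120 N, or if a joint passes its speed limit or range.

### The arm

A 7-joint arm with a two-finger parallel gripper is mounted at the origin on the work surface. World frame = base frame: x ahead of the robot, y to its left, z up, the work surface at z = 0. Lengths are in mm, angles in degrees, forces in N, time in s.
With the tool pointing down it reaches from about 350 to 900 mm from the base axis. Payload 7.2 kg.
Tool frame: the origin (TCP) lies on the front face of the gripper's body, between the roots of the fingers; the fingertips stand 73 mm ahead of it and the grasp point (between the pads) lies 54 mm ahead of it; z points along the fingers, y is the direction in which the jaws open and shut (so a half turn about z gives the same grasp; the last joint's range is limited). The gripper opens to 85 mm and grips with 20 to 120 N. Pads are 22 mm wide; open, the fingers measure 114 mm over their backs; the gripper's body (76 mm by 85 mm) begins 54 mm behind the grasp point. The pads swing forward as they close: fully open they stand 13 mm farther back than shut.
Start: joints at [72.983, 23.554, -0.728, 91.456, 0.321, 64.991, -4.71], TCP at [141.743, -608.716, 303.897] pointing down, gripper open.
Joint ranges: [-169.25, 169.25], [-16.82, 113.86], [-84.01, 82.57], [7.8, 145.47], [-59.2, 239.2], [7.22, 106.19], [-163.78, 163.78]. Speed limits (degrees/s): [136.94, 136.94, 172.46, 172.46, 180, 180, 180].

### API

Orientations are given as [roll, pitch, yaw] about the fixed x, y, z axes, in that order (R = Rz(yaw) Ry(pitch) Rx(roll)).
In Python, from workcell import manip, imaging, hand_in gives the robot as it stands. The module is installed in compiled form; this text tells all that it offers.
- The arm moves only by the tool servo_tool, never from a script. Its argument "series" is a list of rows, each an object of numbers: "tx", "ty", "tz": the shift along the tool's x, y, z scaled (see below); "ax", "ay", "az": the turn, a rotation vector about the tool's x, y, z scaled (see below); "jaw": the finger opening in mm, from 0 to 85.4. In form: [{"tx": .., "ty": .., "tz": .., "ax": .., "ay": .., "az": .., "jaw": ..}, ...]. A call has 1 to 20 rows; each row shifts and turns the pose as measured when the row begins, along the tool's axes as they then stand; what a row does not reach is not made up. The controller multiplies each number of a shift by 0.8 m and each number of a turn by 360 degrees. A row lasts 1/12 s, in which the tool goes at most 41.7 mm and 7.16 degrees, less where a joint would pass 70% of its speed; a pose out of reach is approached as far as the arm can. A call with a number of a shift or a turn outside -1 to 1 is refused whole. A call with a gripper value outside its range is refused whole. The fingers move at their own pace and stop on an object; "force" is the grip in N (left out, the last holds). Time passes only in rows, so rows that do not move let the fingers close. It gives the time, the measured TCP pose, the force and the opening at its end, in the units of the state.
- manip.get_obs(): the state, without advancing time (a new reading comes with each control period).
- imaging.capture(name): name is "scene" or "side" or "wrist"; returns the picture (400x640x3 uint8, red, green, blue); there is no depth.
- imaging.camera_params(name): a dict with "K" (3x3 intrinsics, pixels), "eye" and "rotation" of the camera in the world; the wrist camera has in their place "hand_eye" (4x4, takes a point from camera to tool coordinates, whose origin is the TCP and whose axes are the flange's). Camera axes: x right, y down, z forward; pixel columns grow to the right and rows downward; lengths in mm; the calibration is good to about 2 mm. The wrist camera is an equidistant fisheye: a pixel r from the principal point sees the ray r / f radians off the axis. A picture is of the moment at which its call begins: read the wrist's pose just before it. camera_params takes no time and is no camera call.
- hand_in(): hands the job in, once; it reports no verdict.
Trained networks look in the newest picture that a camera, given by its name, has taken for a name from the list of things; names that differ only in an ending like _2 or _b are one class to them, and where a whole thing is asked for, a point or a joint stands for the part that bears it (a point fixed in the world has none). Each returns a list of dicts, best first, with "confidence" (0 to 1); they miss things now and then, are a little off and sometimes report something else, mostly with a low value. They report only what shows in the picture. A call takes as long as a camera call. They do not tell look-alikes from the thing itself.
- imaging.trace(camera, label): "pixels" (400x640 bool, what is visible of it) and "bbox" ([left, top, right, bottom] in pixels, round what is visible of it).
- imaging.spot_point(camera, label): "centre" ([column, row] in pixels: a listed point, or the origin of a listed thing).
The state is a dict: "t": time; "qpos": joint angles; "joint_vel": joint speeds; "tau": joint torques, N m; "ee_pos": TCP position; "tcp_rot": TCP orientation; "contact_force": force on the tool from outside, world axes, zero at the start; "wrist_torque": the same for the moment, N m; "grip_width": opening from 0.0 (shut) to 1.0 (fully open).
Only numpy, scipy, OpenCV 4.12 (cv2) and the standard library are available. Lean on these libraries where they do the work, as an engineer would, in place of code of your own. Each camera call takes 0.05 s, during which the arm holds its last target. There are 200 camera calls.

## Working session

There is one attempt and no reset: what is moved stays moved. The work goes in short steps, Python scripts to look and compute and a tool call to move; the robot and the scene stay as the last step left them, time stands still between calls to the robot, and variables do not carry over. Pictures are saved under pics/ and viewed, about 8 in all and at most 12, crops included, and the job is handed in when it is done.

Besides the shell and the picture viewer there is one more tool, called after "Call:" by a JSON object that holds its "method" and its "body", one argument or row to a line. servo_tool: Moves the arm, as the interface text tells. Its arguments: {"type":"object","properties":{"series":{"type":"array","items":{"type":"object","properties":{"tx":{"type":"number","minimum":-1,"maximum":1},"ty":{"type":"number","minimum":-1,"maximum":1},"tz":{"type":"number","minimum":-1,"maximum":1},"ax":{"type":"number","minimum":-1,"maximum":1},"ay":{"type":"number","minimum":-1,"maximum":1},"az":{"type":"number","minimum":-1,"maximum":1},"jaw":{"type":"number"}}}},"force":{"type":"number"}},"required":["series"]}

```bash
mkdir -p pics; cat > h.py <<'E'
import numpy as np, cv2
from workcell import manip, imaging
from scipy.spatial.transform import Rotation as R
def ray(cam,px,obs=None):
    p=imaging.camera_params(cam);K=np.array(p["K"])
    x=(px[0]-K[0,2])/K[0,0];y=(px[1]-K[1,2])/K[1,1]
    if cam!="wrist":
        d=np.array(p["rotation"]).reshape(3,3)@np.array([x,y,1]);return np.array(p["eye"]),d/np.linalg.norm(d)
    r=np.hypot(x,y);d=np.array([np.sin(r)*x/max(r,1e-9),np.sin(r)*y/max(r,1e-9),np.cos(r)])
    H=np.array(p["hand_eye"]);T=R.from_euler("xyz",obs["tcp_rot"],degrees=True).as_matrix()
    return T@H[:3,3]+np.array(obs["ee_pos"]),T@H[:3,:3]@d
def onz(cam,px,z,obs=None):
    o,d=ray(cam,px,obs);return o+d*(z-o[2])/d[2]
def tri(rs):
    A=sum(np.eye(3)-np.outer(d,d) for o,d in rs);b=sum((np.eye(3)-np.outer(d,d))@o for o,d in rs)
    X=np.linalg.solve(A,b);return X,[float(np.linalg.norm(np.cross(X-o,d))) for o,d in rs]
E
cat > a.py <<'E'
from h import *
np.set_printoptions(precision=1,suppress=True)
o=manip.get_obs();print(o)
for c in ["scene","side","wrist"]:
    im=imaging.capture(c);cv2.imwrite(f"pics/{c}0.png",im[:,:,::-1])
    p=imaging.camera_params(c);print(c,p)
    for l,z in [("last_mid",23),("last_toe",9),("rest_top",70),("knob_mid",66),("pointer",35),("mark_line",35),("lever_hinge",44),("stand",0)]:
        for k in imaging.spot_point(c,l)[:4]:
            print(c,l,np.array(k["centre"]),round(k["confidence"],2),onz(c,k["centre"],z,o))
a=[cv2.imread(f"pics/{c}0.png") for c in ["scene","side"]]
E
python3 a.py
```

```text
{'t': 0.0, 'qpos': array([73. , 23.6, -0.7, 91.5,  0.3, 65. , -4.7]), 'joint_vel': array([-0. , -0.1,  0. ,  0.1,  0. ,  0.1,  0.1]), 'tau': array([ -0. , -60.1,   0.7, -29.9,   0. ,   0. ,   0. ]), 'ee_pos': array([ 141.6, -608.4,  303.1]), 'tcp_rot': array([-179.9,    0. ,   13.1]), 'contact_force': array([-0. ,  0.1, -0.8]), 'wrist_torque': array([ 0. , -0.1, -0. ]), 'grip_width': 1.0048071534534455}
scene {'K': array([[426.9,   0. , 319.1],
       [  0. , 426.9, 206.3],
       [  0. ,   0. ,   1. ]]), 'eye': array([1040.1,  870.6,  950.5]), 'rotation': array([-130.4,    0.2,  150.9])}Traceback (most recent call last):
  File "a.py", line 9, in <module>
    print(c,l,np.array(k["centre"]),round(k["confidence"],2),onz(c,k["centre"],z,o))
                                                             ~~~^^^^^^^^^^^^^^^^^^^
  File "h.py", line 13, in onz
    o,d=ray(cam,px,obs);return o+d*(z-o[2])/d[2]
        ~~~^^^^^^^^^^^^
  File "h.py", line 8, in ray
    d=np.array(p["rotation"]).reshape(3,3)@np.array([x,y,1]);return np.array(p["eye"]),d/np.linalg.norm(d)
      ~~~~~~~~~~~~~~~~~~~~~~~~~~~~~~~^^^^^
ValueError: cannot reshape array of size 3 into shape (3,3)
```

```bash
sed -i 's/np.array(p\["rotation"\]).reshape(3,3)@/R.from_euler("xyz",p["rotation"],degrees=True).as_matrix()@/' h.py; python3 a.py
```

```text
{'t': 0.1, 'qpos': array([73. , 23.6, -0.7, 91.5,  0.3, 65. , -4.7]), 'joint_vel': array([-0. , -0. , -0.1, -0.1, -0. , -0. , -0. ]), 'tau': array([  0. , -60.2,   0.7, -30. ,   0. ,   0. ,   0. ]), 'ee_pos': array([ 141.6, -608.4,  303.1]), 'tcp_rot': array([-179.9,    0. ,   13.1]), 'contact_force': array([-0.1,  0.7, -0.9]), 'wrist_torque': array([ 0., -0., -0.]), 'grip_width': 0.998961025176216}
scene {'K': array([[426.9,   0. , 319.1],
       [  0. , 426.9, 206.3],
       [  0. ,   0. ,   1. ]]), 'eye': array([1040.1,  870.6,  950.5]), 'rotation': array([-130.4,    0.2,  150.9])}
scene last_mid [440.5 241.7] 0.82 [272.7 243.8  23. ]
scene last_mid [369.9 235.5] 0.65 [445.  116.1  23. ]
scene last_mid [437.  305.3] 0.58 [439.2 419.9  23. ]
scene last_mid [252.1 170.5] 0.27 [ 632.  -384.7   23. ]
scene last_toe [456.2 336.9] 0.88 [452.4 510.3   9. ]
scene last_toe [389.7 253.3] 0.62 [427.3 197.3   9. ]
scene last_toe [457.8 238.4] 0.6 [204.4 249.6   9. ]
scene rest_top [318.5 242.4] 0.93 [620.9 105.3  70. ]
scene knob_mid [289.4 192. ] 0.62 [ 589.3 -151.4   66. ]
scene pointer [28
[... 655 characters left out ...]
 9. ]
side last_toe [263.9 151.2] 0.6 [440.1 511.2   9. ]
side rest_top [339.5 190. ] 0.61 [623.6  94.4  70. ]
side knob_mid [355.3 244.8] 0.68 [ 600.7 -158.2   66. ]
side knob_mid [307.5 287.6] 0.49 [ 452.3 -278.8   66. ]
side pointer [369.7 227.1] 0.82 [671.5 -58.3  35. ]
side mark_line [360.5 219.9] 0.56 [656.2 -19.8  35. ]
side lever_hinge [362.  241.4] 0.49 [ 629.4 -123.7   44. ]
side stand [348.8 229. ] 0.81 [625.  -9.  -0.]
wrist {'K': array([[309.7,   0. , 320.5],
       [  0. , 309.7, 197. ],
       [  0. ,   0. ,   1. ]]), 'hand_eye': array([[ -0. ,  -1. ,  -0.3,  80.7],
       [  1. ,  -0. ,   0. ,   0. ],
       [ -0. ,  -0.3,   1. , -70.5],
       [  0. ,   0. ,   0. ,   1. ]])}
```

View pics/scene0.png

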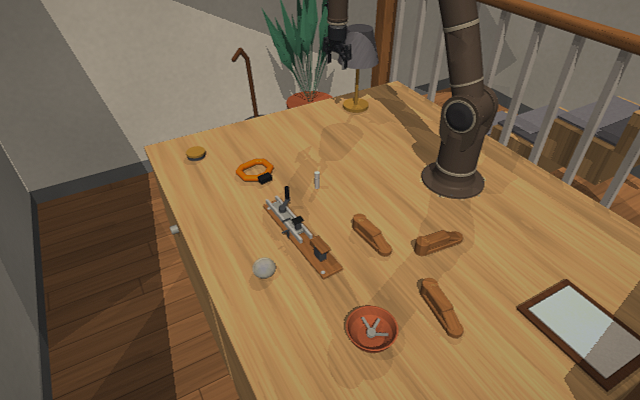

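View pics/side0.png

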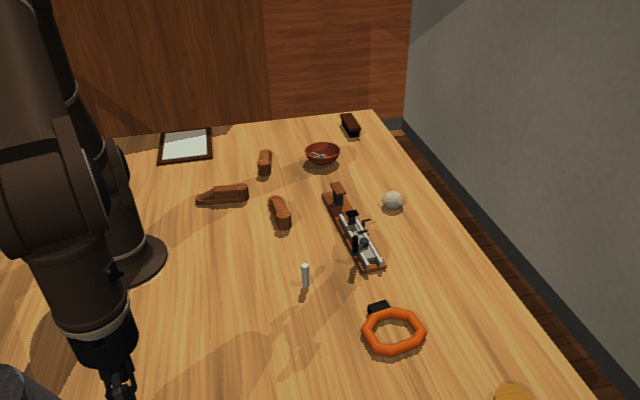

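Three look-alikes: scene (440,242), (370,235) and (437,305) are at world (271,230), (442,115) and (436,430). The farthest to the robot's right (lowest y) is (370,235). I'll move in for a wrist view to confirm.

Call:
{"method": "servo_tool", "body": {
  "series": [
    {"tx":0.05,"ty":-0.02,"jaw":85},
    {"tx":0.05,"ty":-0.02},
    {"tx":0.05,"ty":-0.02},
    {"tx":0.05,"ty":-0.02},
    {"tx":0.05,"ty":-0.02},
    {"tx":0.05,"ty":-0.02},
    {"tx":0.05,"ty":-0.02},
    {"tx":0.05,"ty":-0.02},
    {"tx":0.05,"ty":-0.02},
    {"tx":0.05,"ty":-0.02},
    {"tx":0.003,"ty":-0.05},
    {"tx":0.003,"ty":-0.05},
    {"tx":0.003,"ty":-0.05},
    {"tx":0.003,"ty":-0.05},
    {"tx":0.003,"ty":-0.05},
    {"tx":0.003,"ty":-0.05},
    {"tx":0.003,"ty":-0.05},
    {"tx":0.003,"ty":-0.05},
    {"tx":0.003,"ty":-0.05},
    {"tx":0.003,"ty":-0.05}
  ]
}}

```text
invalid input at $.series[0]: expected keys tx, ty, tz, ax, ay, az, jaw
```

```bash
cat > w.py <<'E'
from h import *
import sys
np.set_printoptions(precision=1,suppress=True)
o=manip.get_obs();print(o["t"],o["qpos"],o["ee_pos"],o["tcp_rot"],o["contact_force"])
c="wrist";im=imaging.capture(c);cv2.imwrite(f"pics/{sys.argv[1]}.png",im[:,:,::-1])
for l,z in [("last_mid",23),("last_toe",9),("rest_top",70),("knob_mid",66),("pointer",35),("mark_line",35),("lever_hinge",44),("stand",0)]:
    for k in imaging.spot_point(c,l)[:4]:
        print(l,np.array(k["centre"]),round(k["confidence"],2),onz(c,k["centre"],z,o))
E
python3 w.py w1
```

```text
1.45 [73.  23.6 -0.7 91.5  0.3 65.  -4.7] [ 141.7 -608.7  303.9] [180.    0.   13.1] [-0.2  0.1 -0.4]
```

View pics/w1.png

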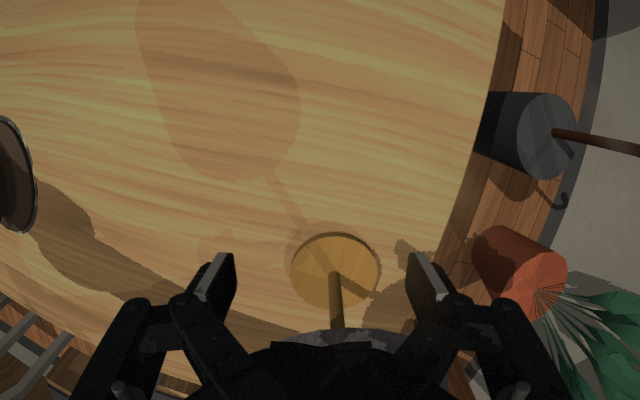

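The wrist view only shows the table near the lamp base, because the move was refused: every row needs all its keys. I'll resend it.

Call:
{"method": "servo_tool", "body": {
  "series": [
    {"tx":0.05,"ty":-0.02,"tz":0,"ax":0,"ay":0,"az":0,"jaw":85},
    {"tx":0.05,"ty":-0.02,"tz":0,"ax":0,"ay":0,"az":0,"jaw":85},
    {"tx":0.05,"ty":-0.02,"tz":0,"ax":0,"ay":0,"az":0,"jaw":85},
    {"tx":0.05,"ty":-0.02,"tz":0,"ax":0,"ay":0,"az":0,"jaw":85},
    {"tx":0.05,"ty":-0.02,"tz":0,"ax":0,"ay":0,"az":0,"jaw":85},
    {"tx":0.05,"ty":-0.02,"tz":0,"ax":0,"ay":0,"az":0,"jaw":85},
    {"tx":0.05,"ty":-0.02,"tz":0,"ax":0,"ay":0,"az":0,"jaw":85},
    {"tx":0.05,"ty":-0.02,"tz":0,"ax":0,"ay":0,"az":0,"jaw":85},
    {"tx":0.05,"ty":-0.02,"tz":0,"ax":0,"ay":0,"az":0,"jaw":85},
    {"tx":0.05,"ty":-0.02,"tz":0,"ax":0,"ay":0,"az":0,"jaw":85},
    {"tx":0.003,"ty":-0.05,"tz":0,"ax":0,"ay":0,"az":0,"jaw":85},
    {"tx":0.003,"ty":-0.05,"tz":0,"ax":0,"ay":0,"az":0,"jaw":85},
    {"tx":0.003,"ty":-0.05,"tz":0,"ax":0,"ay":0,"az":0,"jaw":85},
    {"tx":0.003,"ty":-0.05,"tz":0,"ax":0,"ay":0,"az":0,"jaw":85},
    {"tx":0.003,"ty":-0.05,"tz":0,"ax":0,"ay":0,"az":0,"jaw":85},
    {"tx":0.003,"ty":-0.05,"tz":0,"ax":0,"ay":0,"az":0,"jaw":85},
    {"tx":0.003,"ty":-0.05,"tz":0,"ax":0,"ay":0,"az":0,"jaw":85},
    {"tx":0.003,"ty":-0.05,"tz":0,"ax":0,"ay":0,"az":0,"jaw":85}
  ]
}}

```text
t: 3.4
ee_pos: [438.9, -46.7, 298.2]
tcp_rot: [179.7, 0.0, 12.1]
contact_force: [1.6, 0.4, 1.0]
grip_width: 0.993
```

```bash
python3 w.py w2
```

```text
3.4 [ 18.6   7.1 -20.6 114.9   3.3  58.4 -81.5] [438.9 -46.7 298.2] [179.7   0.   12.1] [1.6 0.4 1. ]
last_mid [ 25.  124.1] 0.94 [429.8 430.3  23. ]
last_mid [110.7 242.7] 0.93 [273.3 235.   23. ]
last_mid [185.5 143.8] 0.56 [439.7 116.4  23. ]
last_toe [  8.9 108.6] 0.89 [449.1 505.7   9. ]
last_toe [118.8 277.3] 0.7 [200.6 236.7   9. ]
last_toe [133.2 140.2] 0.61 [429.2 201.9   9. ]
knob_mid [455.4  55.9] 0.78 [ 597.6 -154.6   66. ]
mark_line [577.4 107.5] 0.46 [ 612.9 -375.3   35. ]
lever_hinge [425.6  17.3] 0.87 [ 635.2 -121.2   44. ]
stand [310.5   4.4] 0.91 [629.7   4.2   0. ]
```

View pics/w2.png

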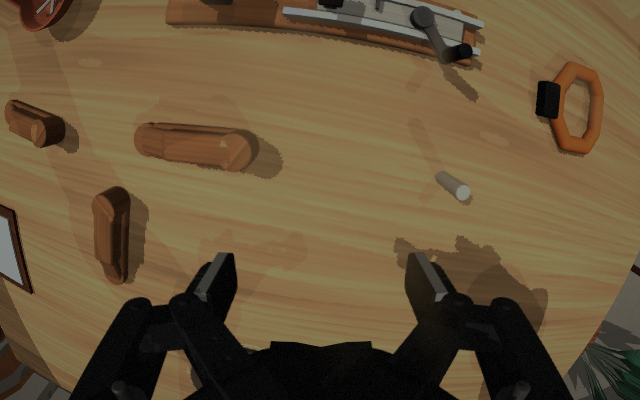

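Picture 4 shows the three lasts at (185,143), (112,240) and (33,124). The right-most for the robot is (185,143), with its toe to the left (+y), at world (440,116). That is the one meant. The lip balm is at (453,185) and the knob at (460,52). The tool needs to turn to about yaw 98.

Call:
{"method": "servo_tool", "body": {
  "series": [
    {"tx":0,"ty":0,"tz":0.005,"ax":0,"ay":0,"az":-0.0199,"jaw":85},
    {"tx":0,"ty":0,"tz":0.005,"ax":0,"ay":0,"az":-0.0199,"jaw":85},
    {"tx":0,"ty":0,"tz":0.005,"ax":0,"ay":0,"az":-0.0199,"jaw":85},
    {"tx":0,"ty":0,"tz":0.005,"ax":0,"ay":0,"az":-0.0199,"jaw":85},
    {"tx":0,"ty":0,"tz":0.005,"ax":0,"ay":0,"az":-0.0199,"jaw":85},
    {"tx":0,"ty":0,"tz":0.005,"ax":0,"ay":0,"az":-0.0199,"jaw":85},
    {"tx":0,"ty":0,"tz":0.005,"ax":0,"ay":0,"az":-0.0199,"jaw":85},
    {"tx":0,"ty":0,"tz":0.005,"ax":0,"ay":0,"az":-0.0199,"jaw":85},
    {"tx":0,"ty":0,"tz":0.005,"ax":0,"ay":0,"az":-0.0199,"jaw":85},
    {"tx":0,"ty":0,"tz":0.005,"ax":0,"ay":0,"az":-0.0199,"jaw":85},
    {"tx":0,"ty":0,"tz":0.005,"ax":0,"ay":0,"az":-0.0199,"jaw":85},
    {"tx":0,"ty":0,"tz":0.005,"ax":0,"ay":0,"az":-0.0199,"jaw":85},
    {"tx":0,"ty":0,"tz":0.005,"ax":0,"ay":0,"az":-0.0199,"jaw":85}
  ]
}}

```text
t: 4.93
ee_pos: [441.4, -63.3, 242.1]
tcp_rot: [-179.8, 0.2, 105.1]
contact_force: [-0.0, 0.8, 0.0]
grip_width: 1.0
```

```bash
cat >> w.py <<'E'
S={"last_mid":[((369.9,235.5),(278.6,207.9))],"last_toe":[((389.7,253.3),(270.9,197))],"rest_top":[((318.5,242.4),(339.5,190))],"knob_mid":[((289.4,192),(355.3,244.8))]}
if len(sys.argv)>2:
    for k,[(a,b)] in S.items():
        print(k,tri([ray("scene",a),ray("side",b)]))
E
python3 w.py w3 1
```

```text
4.9333 [ 28.6  12.8 -30.4 117.8   8.5  51.6   8.6] [441.4 -63.3 242.1] [-179.8    0.2  105.1] [-0.   0.8  0. ]
last_mid [368.1   8.8] 0.67 [440.6 109.5  23. ]
rest_top [557.9  73.7] 0.78 [626.5 113.6  70. ]
knob_mid [474.9 278.9] 0.29 [ 620.4 -109.5   66. ]
pointer [508.9 238.9] 0.95 [665.9 -67.2  35. ]
mark_line [518.6 200.4] 0.61 [655.9 -21.7  35. ]
lever_hinge [475.2 279. ] 0.61 [ 638.7 -120.6   44. ]
lever_hinge [505.3 237.8] 0.32 [652.2 -64.4  44. ]
stand [488.6 167.8] 0.75 [623.9  -1.8   0. ]
stand [519.9 201.2] 0.24 [688.1 -26.6   0. ]
last_mid (array([441.2, 114.9,  21.3]), [2.4359793384799944, 2.4359793384800357])
last_toe (array([426.5, 197.9,   9.7]), [1.1693906919149015, 1.169390691915096])
rest_top (array([622.3, 101.5,  66.4]), [3.10535058454511, 3.1053505845452665])
knob_mid (array([ 595.1, -154.2,   65. ]), [6.474125366597557, 6.474125366597238])
```

Call:
{"method": "servo_tool", "body": {
  "series": [
    {"tx":0,"ty":0,"tz":0,"ax":0,"ay":0,"az":0.014,"jaw":85},
    {"tx":0.041,"ty":0.0076,"tz":0.01,"ax":0,"ay":0,"az":0,"jaw":85},
    {"tx":0.041,"ty":0.0076,"tz":0.01,"ax":0,"ay":0,"az":0,"jaw":85},
    {"tx":0.041,"ty":0.0076,"tz":0.01,"ax":0,"ay":0,"az":0,"jaw":85},
    {"tx":0.041,"ty":0.0076,"tz":0.01,"ax":0,"ay":0,"az":0,"jaw":85},
    {"tx":0.041,"ty":0.0076,"tz":0.01,"ax":0,"ay":0,"az":0,"jaw":85},
    {"tx":0,"ty":0,"tz":0,"ax":0,"ay":0,"az":0,"jaw":85}
  ]
}}

```text
t: 5.97
ee_pos: [447.4, 108.8, 202.5]
tcp_rot: [179.7, 0.3, 98.5]
contact_force: [-0.4, 0.5, 0.6]
grip_width: 0.99
```

```bash
python3 w.py w4
```

```text
5.9667 [  8.4  18.1 -33.4 118.4  14.1  47.1 -24.9] [447.4 108.8 202.5] [179.7   0.3  98.5] [-0.4  0.5  0.6]
last_mid [143.5  32.4] 0.95 [273.8 234.   23. ]
last_mid [310.7 186.7] 0.7 [440.2 113.8  23. ]
last_toe [314.9  86.9] 0.87 [431.6 196.4   9. ]
last_toe [86.3 33. ] 0.61 [188.  241.2   9. ]
rest_top [524.6 236.1] 0.74 [626.5 111.9  70. ]
pointer [441.7 386.6] 0.69 [ 646.4 -128.1   35. ]
pointer [467.6 354.9] 0.55 [657.2 -65.5  35. ]
mark_line [307.1 189.8] 0.5 [437.5 114.4  35. ]
lever_hinge [437.7 389. ] 0.48 [ 634.6 -121.    44. ]
stand [456.8 297.1] 0.71 [627.8  -1.    0. ]
```

View pics/w4.png

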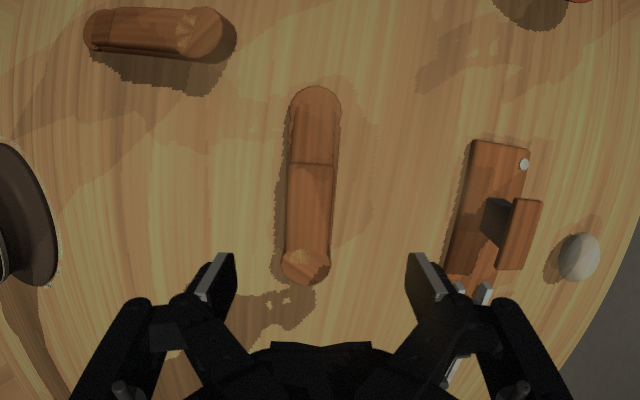

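Picture 5 confirms it: the last is centred between the fingers at (311,187), toe up at (316,88). The rest is at (525,236).

Call:
{"method": "servo_tool", "body": {
  "series": [
    {"tx":-0.0076,"ty":-0.0082,"tz":0.02,"ax":0,"ay":0,"az":0.007,"jaw":85},
    {"tx":0,"ty":0,"tz":0.023,"ax":0,"ay":0,"az":0,"jaw":85},
    {"tx":0,"ty":0,"tz":0.023,"ax":0,"ay":0,"az":0,"jaw":85},
    {"tx":0,"ty":0,"tz":0.023,"ax":0,"ay":0,"az":0,"jaw":85},
    {"tx":0,"ty":0,"tz":0,"ax":0,"ay":0,"az":0,"jaw":85}
  ]
}}

```text
t: 6.83
ee_pos: [445.3, 89.7, 132.1]
tcp_rot: [179.3, 0.6, 94.9]
contact_force: [-1.0, -0.4, -0.5]
grip_width: 0.995
```

```bash
python3 w.py w5|egrep 'last|^[0-9]'
```

```text
6.8333 [  6.   23.8 -28.9 122.8  20.1  37.3 -32. ] [445.3  89.7 132.1] [179.3   0.6  94.9] [-1.  -0.4 -0.5]
last_mid [309.2 193.7] 0.67 [438.9 111.3  23. ]
last_mid [87.8  7.9] 0.57 [274.  234.2  23. ]
last_toe [307.9  50.3] 0.97 [430.9 198.    9. ]
last_toe [34.7 16.3] 0.72 [191.5 246.5   9. ]
last_toe [497.5 311. ] 0.3 [619.4   7.2   9. ]
```

Call:
{"method": "servo_tool", "body": {
  "series": [
    {"tx":0.007,"ty":-0.002,"tz":0.012,"ax":0,"ay":0,"az":0,"jaw":85},
    {"tx":0.007,"ty":-0.002,"tz":0.012,"ax":0,"ay":0,"az":0,"jaw":85},
    {"tx":0,"ty":0,"tz":0.012,"ax":0,"ay":0,"az":0,"jaw":85},
    {"tx":0,"ty":0,"tz":0.012,"ax":0,"ay":0,"az":0,"jaw":85},
    {"tx":0,"ty":0,"tz":0,"ax":0,"ay":0,"az":0,"jaw":85}
  ]
}}

```text
t: 7.7
ee_pos: [445.2, 101.4, 96.9]
tcp_rot: [178.7, 0.6, 94.9]
contact_force: [-0.1, 0.0, -0.5]
grip_width: 0.999
```

Call:
{"method": "servo_tool", "body": {
  "series": [
    {"tx":0,"ty":-0.005,"tz":0.004,"ax":0.0036,"ay":0.0017,"az":0,"jaw":85},
    {"tx":0,"ty":0,"tz":0,"ax":0,"ay":0,"az":0,"jaw":85},
    {"tx":0,"ty":0,"tz":0,"ax":0,"ay":0,"az":0,"jaw":30},
    {"tx":0,"ty":0,"tz":0,"ax":0,"ay":0,"az":0,"jaw":20},
    {"tx":0,"ty":0,"tz":0,"ax":0,"ay":0,"az":0,"jaw":20},
    {"tx":0,"ty":0,"tz":0,"ax":0,"ay":0,"az":0,"jaw":20},
    {"tx":0,"ty":0,"tz":0,"ax":0,"ay":0,"az":0,"jaw":20},
    {"tx":0,"ty":0,"tz":0,"ax":0,"ay":0,"az":0,"jaw":20},
    {"tx":0,"ty":0,"tz":0,"ax":0,"ay":0,"az":0,"jaw":20},
    {"tx":0,"ty":0,"tz":0,"ax":0,"ay":0,"az":0,"jaw":20}
  ],
  "force": 40
}}

```text
t: 8.53
ee_pos: [441.1, 99.8, 93.6]
tcp_rot: [-179.8, -0.1, 94.8]
contact_force: [-0.7, -0.4, -1.6]
grip_width: 0.412
```

```bash
python3 w.py w6|egrep 'last|^[0-9]'
```

```text
8.5333 [  3.3  28.  -27.1 123.8  22.8  33.1 -35.6] [441.1  99.8  93.6] [-179.8   -0.1   94.8] [-0.7 -0.4 -1.6]
last_mid [58.6 13. ] 0.91 [274.1 235.1  23. ]
last_mid [321.1 236.4] 0.59 [441.  112.7  23. ]
last_toe [ 7.3 25. ] 0.88 [188.7 246.8   9. ]
last_toe [320.2  66.6] 0.76 [433.6 195.8   9. ]
```

Call:
{"method": "servo_tool", "body": {
  "series": [
    {"tx":0,"ty":0,"tz":-0.03,"ax":0,"ay":0,"az":0,"jaw":20},
    {"tx":0,"ty":0,"tz":-0.035,"ax":0,"ay":0,"az":0,"jaw":20},
    {"tx":0,"ty":0,"tz":-0.04,"ax":0,"ay":0,"az":0,"jaw":20},
    {"tx":0,"ty":0,"tz":-0.035,"ax":0,"ay":0,"az":0,"jaw":20},
    {"tx":-0.02,"ty":0.03,"tz":-0.02,"ax":0,"ay":0,"az":0,"jaw":20},
    {"tx":-0.02,"ty":0.03,"tz":0,"ax":0,"ay":0,"az":0,"jaw":20},
    {"tx":-0.02,"ty":0.03,"tz":0,"ax":0,"ay":0,"az":0,"jaw":20},
    {"tx":-0.02,"ty":0.025,"tz":0,"ax":0,"ay":0,"az":0,"jaw":20},
    {"tx":0,"ty":0,"tz":0,"ax":0,"ay":0,"az":0,"jaw":20}
  ]
}}

```text
t: 9.73
ee_pos: [539.6, 42.4, 226.1]
tcp_rot: [-179.6, 0.0, 95.2]
contact_force: [0.9, 0.0, -3.3]
grip_width: 0.416
```

```bash
python3 w.py w7
```

```text
9.7333 [ 14.4  23.5 -30.7 106.3  14.5  54.5 -17.6] [539.6  42.4 226.1] [-179.6    0.    95.2] [ 0.9  0.  -3.3]
last_mid [320.6 238.3] 0.88 [543.8  -9.7  23. ]
last_toe [53.1  5.6] 0.77 [187.7 246.2   9. ]
last_toe [317.2  68.5] 0.6 [526.3 149.9   9. ]
rest_top [440.8 129.7] 0.67 [625.6 110.3  70. ]
mark_line [431.5 260.1] 0.78 [657.4 -20.   35. ]
lever_hinge [318.6  66. ] 0.6 [528.1 148.6  44. ]
stand [399.1 225.5] 0.63 [626.5   1.    0. ]
```

View pics/w7.png

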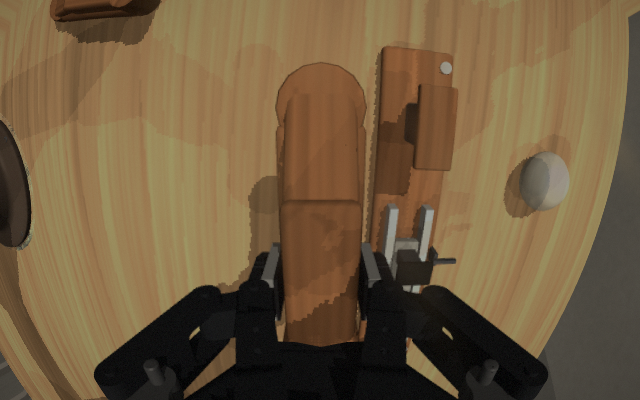

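Picture 6: the last is held toe up. The rest plate's corners are about (420,85), (458,88), (451,170) and (414,169), and the base end corners are (383,46) and (454,53). The clip tip is near (456,261).

```bash
python3 - <<'E'
from h import *
np.set_printoptions(precision=1,suppress=True)
o=dict(ee_pos=[539.6,42.4,226.1],tcp_rot=[-179.6,0,95.2])
c=[onz("wrist",p,70,o) for p in [(420,85),(458,88),(451,170),(414,169)]]
print(np.array(c),np.mean(c,0))
b=[onz("wrist",p,14,o) for p in [(383,46),(454,53)]];print(b,np.mean(b,0))
for p in [(457,261),(434,261)]:print(onz("wrist",p,35,o))
# tri rest from wrist w4,w7, scene, side
w4=dict(ee_pos=[447.4,108.8,202.5],tcp_rot=[179.7,.3,98.5])
print(tri([ray("wrist",(440.8,129.7),o),ray("wrist",(524.6,236.1),w4),ray("scene",(318.5,242.4)),ray("side",(339.5,190))]))
E
```

```text
[[604.4 141.6  70. ]
 [635.6 144.9  70. ]
 [640.2  80.1  70. ]
 [608.7  77.3  70. ]] [622.2 111.   70. ]
[array([583.4, 177.5,  14. ]), array([652.8, 183.8,  14. ])] [618.1 180.6  14. ]
[687.2 -19.9  35. ]
[660.6 -20.8  35. ]
(array([625.5, 108.3,  67.7]), [2.2794790915227905, 4.0959002017130395, 5.711699858848644, 5.919848116948674])
```

Call:
{"method": "servo_tool", "body": {
  "series": [
    {"tx":0.012,"ty":0.022,"tz":0,"ax":0,"ay":0,"az":0,"jaw":20},
    {"tx":0.015,"ty":0.028,"tz":0,"ax":0,"ay":0,"az":0,"jaw":20},
    {"tx":0.015,"ty":0.028,"tz":0,"ax":0,"ay":0,"az":0,"jaw":20},
    {"tx":0.012,"ty":0.022,"tz":0,"ax":0,"ay":0,"az":0,"jaw":20},
    {"tx":0,"ty":0,"tz":0,"ax":0,"ay":0,"az":0,"jaw":20},
    {"tx":0,"ty":0,"tz":0.01,"ax":0,"ay":0,"az":0,"jaw":20},
    {"tx":0,"ty":0,"tz":0.01,"ax":0,"ay":0,"az":0,"jaw":20},
    {"tx":0,"ty":0,"tz":0.01,"ax":0,"ay":0,"az":0,"jaw":20},
    {"tx":0,"ty":0,"tz":0,"ax":0,"ay":0,"az":0,"jaw":20}
  ]
}}

```text
t: 10.93
ee_pos: [609.5, 99.0, 198.3]
tcp_rot: [-179.3, 0.1, 95.6]
contact_force: [-0.7, -0.2, -4.0]
grip_width: 0.415
```

```bash
python3 - <<'E'
from h import *
np.set_printoptions(precision=1,suppress=True)
for c in ["scene","side"]:
    im=imaging.capture(c);cv2.imwrite(f"pics/{c}1.png",im[:,:,::-1])
    u,v=(320,235) if c=="scene" else (340,190)
    cv2.imwrite(f"pics/{c}1c.png",cv2.resize(im[v-60:v+60,u-80:u+80,::-1],None,fx=2.5 if 1 else 1,fy=2.5,interpolation=cv2.INTER_CUBIC))
a=np.hstack([cv2.imread(f"pics/{c}1c.png") for c in ["scene","side"]]);cv2.imwrite("pics/c1.png",a)
print(manip.get_obs())
E
```

```text
{'t': 11.0333, 'qpos': array([  6.9,  32.2, -29.1,  96.6,  18. ,  56.6, -23.1]), 'joint_vel': array([-0.1, -0.7, -0.3, -1.3, -0.1,  0.3,  0.1]), 'tau': array([ -0.2, -64.3,  -7.8, -26.6,   0. ,  -0. ,  -0. ]), 'ee_pos': array([610.2,  99.1, 199.8]), 'tcp_rot': array([-179.3,    0.1,   95.6]), 'contact_force': array([ 0. ,  0.3, -2.4]), 'wrist_torque': array([ 0.,  0., -0.]), 'grip_width': 0.4161972322910385}
```

View pics/c1.png

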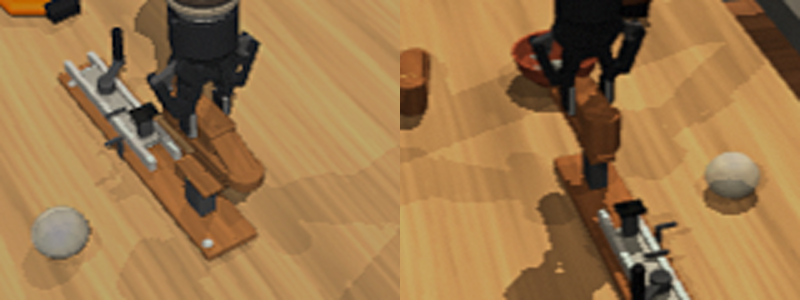

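Picture 7 shows the last level just robot-side of the rest, with the leg, lever and clip untouched. Next I shift it over and lower it.

Call:
{"method": "servo_tool", "body": {
  "series": [
    {"tx":-0.002,"ty":0.009,"tz":0,"ax":-0.002,"ay":0,"az":0.001,"jaw":20},
    {"tx":-0.001,"ty":0.008,"tz":0,"ax":0,"ay":0,"az":0,"jaw":20},
    {"tx":0,"ty":0,"tz":0,"ax":0,"ay":0,"az":0,"jaw":20},
    {"tx":0,"ty":0,"tz":0.01,"ax":0,"ay":0,"az":0,"jaw":20},
    {"tx":0,"ty":0,"tz":0.01,"ax":0,"ay":0,"az":0,"jaw":20},
    {"tx":0,"ty":0,"tz":0.008,"ax":0,"ay":0,"az":0,"jaw":20},
    {"tx":0,"ty":0,"tz":0.004,"ax":0,"ay":0,"az":0,"jaw":20},
    {"tx":0,"ty":0,"tz":0,"ax":0,"ay":0,"az":0,"jaw":20}
  ]
}}

```text
t: 11.7
ee_pos: [626.1, 96.3, 172.8]
tcp_rot: [179.7, 0.2, 95.0]
contact_force: [-0.5, 0.6, -2.6]
grip_width: 0.415
```

Call:
{"method": "servo_tool", "body": {
  "series": [
    {"tx":0.002,"ty":-0.0025,"tz":0.003,"ax":0.001,"ay":0,"az":0,"jaw":20},
    {"tx":0,"ty":0,"tz":0.003,"ax":0,"ay":0,"az":0,"jaw":20},
    {"tx":0,"ty":0,"tz":0.002,"ax":0,"ay":0,"az":0,"jaw":20},
    {"tx":0,"ty":0,"tz":0.001,"ax":0,"ay":0,"az":0,"jaw":20},
    {"tx":0,"ty":0,"tz":0,"ax":0,"ay":0,"az":0,"jaw":20}
  ]
}}

```text
t: 12.12
ee_pos: [623.2, 98.2, 164.3]
tcp_rot: [-179.8, 0.1, 95.1]
contact_force: [-0.1, 0.3, -3.1]
grip_width: 0.414
```

```bash
python3 - <<'E'
from h import *
np.set_printoptions(precision=2,suppress=True)
o=manip.get_obs();print(o["ee_pos"],o["tcp_rot"],o["contact_force"])
E
```

```text
[623.19  98.24 164.31] [-179.8     0.15   95.07] [-0.09  0.33 -3.14]
```

Call:
{"method": "servo_tool", "body": {
  "series": [
    {"tx":0,"ty":0,"tz":0.0015,"ax":0,"ay":0,"az":0,"jaw":20},
    {"tx":0,"ty":0,"tz":0,"ax":0,"ay":0,"az":0,"jaw":20}
  ]
}}

```text
t: 12.28
ee_pos: [623.5, 98.4, 164.0]
tcp_rot: [-179.9, 0.2, 95.1]
contact_force: [-0.8, 0.0, -2.4]
grip_width: 0.41
```

Call:
{"method": "servo_tool", "body": {
  "series": [
    {"tx":0,"ty":0,"tz":0.0015,"ax":0,"ay":0,"az":0,"jaw":20},
    {"tx":0,"ty":0,"tz":0,"ax":0,"ay":0,"az":0,"jaw":20}
  ]
}}

```text
t: 12.45
ee_pos: [623.9, 98.4, 164.1]
tcp_rot: [-180.0, 0.2, 95.1]
contact_force: [-0.1, 0.5, -3.2]
grip_width: 0.411
```

Call:
{"method": "servo_tool", "body": {
  "series": [
    {"tx":0,"ty":0,"tz":0.003,"ax":0,"ay":0,"az":0,"jaw":20},
    {"tx":0,"ty":0,"tz":0.002,"ax":0,"ay":0,"az":0,"jaw":20}
  ]
}}

```text
t: 12.62
ee_pos: [624.1, 98.5, 163.6]
tcp_rot: [180.0, 0.2, 95.0]
contact_force: [-6.6, -2.1, 11.2]
grip_width: 0.418
```

Call:
{"method": "servo_tool", "body": {
  "series": [
    {"tx":0,"ty":0,"tz":-0.0005,"ax":0,"ay":0,"az":0,"jaw":20},
    {"tx":0,"ty":0,"tz":0,"ax":0,"ay":0,"az":0,"jaw":42},
    {"tx":0,"ty":0,"tz":0,"ax":0,"ay":0,"az":0,"jaw":60},
    {"tx":0,"ty":0,"tz":0,"ax":0,"ay":0,"az":0,"jaw":80},
    {"tx":0,"ty":0,"tz":0,"ax":0,"ay":0,"az":0,"jaw":80},
    {"tx":0,"ty":0,"tz":0,"ax":0,"ay":0,"az":0,"jaw":80}
  ]
}}

```text
t: 13.12
ee_pos: [625.5, 98.8, 165.3]
tcp_rot: [179.7, 0.2, 95.0]
contact_force: [0.5, -0.6, -0.0]
grip_width: 0.932
```

```bash
python3 w.py w8|egrep 'last|^[0-9]'
```

```text
13.1167 [  5.8  35.2 -27.7  96.5  20.   52.9 -24.6] [625.5  98.8 165.3] [179.7   0.2  95. ] [ 0.5 -0.6 -0. ]
last_mid [318.8 235.9] 0.59 [627.7  77.5  23. ]
last_toe [313.8  64.7] 0.92 [613.3 202.6   9. ]
```

Call:
{"method": "servo_tool", "body": {
  "series": [
    {"tx":0,"ty":0,"tz":-0.01,"ax":0,"ay":0,"az":0,"jaw":85},
    {"tx":0,"ty":0,"tz":-0.03,"ax":0,"ay":0,"az":0,"jaw":85},
    {"tx":0,"ty":0,"tz":-0.04,"ax":0,"ay":0,"az":0,"jaw":85},
    {"tx":-0.03,"ty":0,"tz":-0.04,"ax":0,"ay":0,"az":0,"jaw":85},
    {"tx":-0.05,"ty":0,"tz":0,"ax":0,"ay":0,"az":0,"jaw":85},
    {"tx":-0.05,"ty":0,"tz":0,"ax":0,"ay":0,"az":0,"jaw":85},
    {"tx":-0.05,"ty":0,"tz":0,"ax":0,"ay":0,"az":0,"jaw":85},
    {"tx":-0.05,"ty":0,"tz":0,"ax":0,"ay":0,"az":0,"jaw":85},
    {"tx":-0.03,"ty":0,"tz":0,"ax":0,"ay":0,"az":0,"jaw":85},
    {"tx":0,"ty":0,"tz":0,"ax":0,"ay":0,"az":0,"jaw":85}
  ]
}}

```text
t: 14.4
ee_pos: [644.7, -111.7, 273.3]
tcp_rot: [179.5, 0.2, 95.7]
contact_force: [-0.6, -1.1, -0.9]
grip_width: 0.996
```

```bash
sed -i 's/("last_mid",23),("last_toe",9)/("last_mid",93),("last_toe",79)/' w.py; python3 w.py w9; python3 - <<'E'
from h import *
np.set_printoptions(precision=1,suppress=True)
P={}
for c in ["scene","side"]:
    im=imaging.capture(c);cv2.imwrite(f"pics/{c}2.png",im[:,:,::-1])
    for l in ["last_mid","last_toe","knob_mid","pointer","mark_line"]:
        z={"last_mid":93,"last_toe":79,"knob_mid":66}.get(l,35)
        for k in imaging.spot_point(c,l):
            X=onz(c,k["centre"],z)
            if X[0]>550: print(c,l,np.array(k["centre"]),round(k["confidence"],2),X)
E
```

```text
14.4 [ 24.5  30.4 -27.8  88.1  15.3  64.8  -0.9] [ 644.7 -111.7  273.3] [179.5   0.2  95.7] [-0.6 -1.1 -0.9]
last_toe [338.8  87.9] 0.17 [654.1 -21.5  79. ]
rest_top [171.5 230.4] 0.47 [ 496.6 -173.4   70. ]
knob_mid [271.6 222.3] 0.98 [ 603.7 -153.7   66. ]
pointer [337.9 136. ] 0.92 [661.1 -67.8  35. ]
mark_line [337.   90.3] 0.72 [655.4 -22.4  35. ]
lever_hinge [309.5 185. ] 0.95 [ 637.4 -118.8   44. ]
stand [310.4  69.3] 0.83 [626.4  -0.9   0. ]
scene last_mid [317. 241.] 0.75 [632.8 118.3  93. ]
scene last_toe [338.  259.1] 0.57 [609.6 195.6  79. ]
scene knob_mid [322.7 241.8] 0.65 [607.1 105.6  66. ]
scene knob_mid [289.  188.9] 0.59 [ 583.2 -167.    66. ]
scene pointer [284.2 220.4] 0.88 [651.8 -64.6  35. ]
scene pointer [320.6 241.8] 0.65 [597.5  75.7  35. ]
scene mark_line [290.5 231.2] 0.42 [656.2 -10.1  35. ]
side last_mid [338.  179.7] 0.81 [624.5 116.2  93. ]
side last_toe [329.2 170.8] 0.69 [616.2 196.6  79. ]
side last_toe [339.5 190.5] 0.67 [619.5  78.4  79. ]
side knob_mid [353.4 245.7] 0.45 [ 595.  -160.5   66. ]
side pointer [366.6 226.2] 0.7 [664.3 -52.2  35. ]
side mark_line [393.  206.2] 0.48 [768.5  21.7  35. ]
side mark_line [359.4 221.1] 0.36 [651.5 -24.5  35. ]
side mark_line [339.5 177.3] 0.25 [655.7 219.9  35. ]
```

View pics/w9.png

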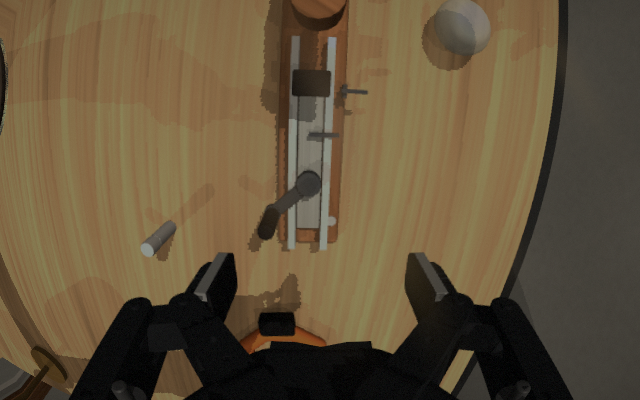

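Picture 8: the last's heel is on the rest at the top (318,10). The knob is at (270,222), hinge (309,185), pointer fin (322,135) and clip (355,91). The lip balm is at (158,238), the paperweight at (462,25) and the lead handle at (280,335).

```bash
python3 - <<'E'
from h import *
np.set_printoptions(precision=1,suppress=True)
o=dict(ee_pos=[644.7,-111.7,273.3],tcp_rot=[179.5,.2,95.7])
f=lambda p,z:onz("wrist",p,z,o)
for a,b in [((291,38),(288,248)),((336,38),(327,248))]:
    A,B=f(a,30),f(b,30);print(A,B,np.degrees(np.arctan2(B[0]-A[0],A[1]-B[1])))
print("heel",f((318,19),70),f((318,19),85))
print("balm base/top",f((173,225),0),f((147,248),68))
print("knob top",f((272,210),90),f((266,234),42),"pointer tip",f((339,135),35),"clip",f((341,91),35),f((367,92),35))
w=dict(ee_pos=[539.6,42.4,226.1],tcp_rot=[-179.6,0,95.2])
print(tri([ray("scene",(289.4,192)),ray("side",(355.3,244.8)),ray("wrist",(271.6,222.3),o)]))
E
```

```text
[604.7  27.1  30. ] [ 619.2 -199.6   30. ] 3.663709148698473
[649.   31.2  30. ] [ 663.5 -195.1   30. ] 3.6660671825897677
heel [630.3  39.   70. ] [630.7  35.1  85. ]
balm base/top [ 463.4 -201.6    0. ] [ 460.5 -201.2   68. ]
knob top [ 606.3 -131.4   90. ] [ 595.  -178.7   42. ] pointer tip [661.9 -66.7  35. ] clip [659.1 -22.6  35. ] [684.8 -20.5  35. ]
(array([ 598.1, -153.7,   64.8]), [9.114786018431252, 4.003938468512511, 5.327407815903042])
```

```bash
python3 - <<'E'
from h import *
np.set_printoptions(precision=1,suppress=True)
o=dict(ee_pos=[447.4,108.8,202.5],tcp_rot=[179.7,.3,98.5])
for z in (0,18,46):print(z,onz("wrist",(306,285),z,o),onz("wrist",(316,87),z,o))
o=dict(ee_pos=[539.6,42.4,226.1],tcp_rot=[-179.6,0,95.2])
for z in (132,150):print("w7 toe",onz("wrist",(320,63),z,o))
im=cv2.imread("pics/w6.png");cv2.imwrite("pics/w6c.png",im)
# w9 fresh trace
o=manip.get_obs();imaging.capture("wrist")
for k in imaging.trace("wrist","last"):
    m=k["pixels"];ys,xs=np.where(m);print(k["confidence"],k["bbox"],xs[ys==ys.max()].mean())
    if k["bbox"][1]<5 and 250<xs.mean()<400: print([onz("wrist",(xs[ys==ys.max()].mean(),ys.max()+.5),z,o) for z in (70,88,116)])
for c in ["scene","side"]:
    imaging.capture(c)
    for k in imaging.trace(c,"last"):
        ys,xs=np.where(k["pixels"]);print(c,k["confidence"],k["bbox"],xs.mean(),ys.mean(),onz(c,(xs.mean(),ys.mean()),91))
E
```

```text
0 [450.2  -0.5   0. ] [432.4 197.    0. ]
18 [449.3  12.   18. ] [432.7 196.4  18. ]
46 [447.9  31.3  46. ] [433.1 195.5  46. ]
w7 toe [530.7 141.1 132. ]
w7 toe [531.1 139.  150. ]
0.75 [288.1, 0.0, 349.3, 40.4] 318.5
[array([631.9,  27.4,  70. ]), array([632.2,  24. ,  88. ]), array([632.7,  18.6, 116. ])]
scene 0.91 [414.5, 230.9, 463.8, 254.8] 436.09349112426037 241.90532544378698 [340.4 284.3  91. ]
scene 0.66 [416.9, 280.6, 461.0, 341.6] 440.97972424979724 307.64963503649636 [479.5 463.   91. ]
scene 0.57 [299.2, 214.0, 340.5, 262.9] 318.7773152965661 238.56711758584808 [622.7 110.5  91. ]
scene 0.56 [271.9, 185.0, 303.7, 235.2] 287.80260303687635 211.14533622559654 [647.8 -40.1  91. ]
side 0.78 [322.9, 169.5, 354.3, 202.3] 339.01206896551724 184.84310344827585 [621.2  90.7  91. ]
side 0.66 [262.1, 147.4, 272.2, 174.1] 264.4913294797688 161.78323699421966 [422.7 285.   91. ]
side 0.63 [198.4, 183.6, 249.1, 205.8] 223.520979020979 194.45454545454547 [284.2 124.3  91. ]
```

The heel's edge reading disagrees with the expected placement by about 10 mm, so I'll look at the last from above before leaving it.

Call:
{"method": "servo_tool", "body": {
  "series": [
    {"tx":0.03,"ty":0,"tz":0,"ax":0,"ay":0,"az":0,"jaw":85},
    {"tx":0.045,"ty":0,"tz":0,"ax":0,"ay":0,"az":0,"jaw":85},
    {"tx":0.05,"ty":0,"tz":0,"ax":0,"ay":0,"az":0,"jaw":85},
    {"tx":0.05,"ty":0,"tz":0,"ax":0,"ay":0,"az":0,"jaw":85},
    {"tx":0.045,"ty":0,"tz":0,"ax":0,"ay":0,"az":0,"jaw":85},
    {"tx":0.03,"ty":0,"tz":0,"ax":0,"ay":0,"az":0,"jaw":85},
    {"tx":0,"ty":0,"tz":0,"ax":0,"ay":0,"az":0,"jaw":85}
  ]
}}

```text
t: 16.33
ee_pos: [623.7, 98.0, 271.7]
tcp_rot: [179.4, 0.1, 95.5]
contact_force: [-0.6, 0.9, 0.6]
grip_width: 0.997
```

```bash
python3 w.py w10|egrep 'last|rest|^[0-9]'; python3 -c "
import cv2;im=cv2.imread('pics/w10.png');cv2.imwrite('pics/w10c.png',cv2.resize(im[0:330,170:470],None,fx=1.8,fy=1.8))"
```

```text
16.3333 [  7.9  28.7 -30.3  91.5  15.9  63.6 -20.8] [623.7  98.  271.7] [179.4   0.1  95.5] [-0.6  0.9  0.6]
last_mid [60.7 57.3] 0.75 [349.7 220.4  93. ]
last_mid [318.4 180.9] 0.72 [623.4 110.2  93. ]
last_toe [319.1  79.7] 0.94 [616.1 193.8  79. ]
last_toe [32.5 54.6] 0.71 [278.7 233.4  79. ]
```

View pics/w10c.png

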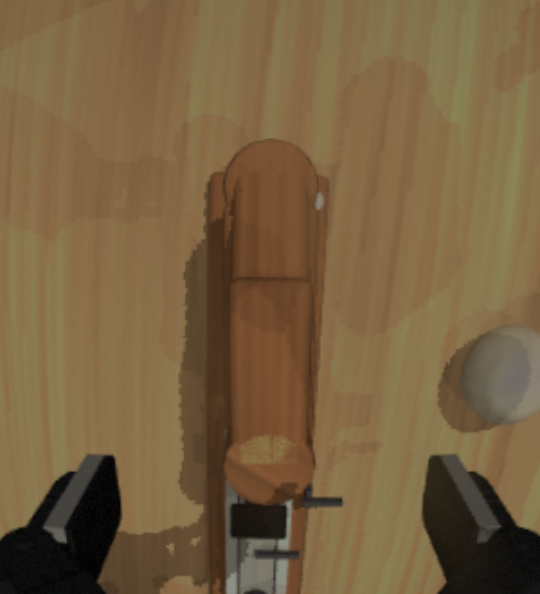

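Picture 9: the last sits centred on the rest, toe at the +y end. The network puts its middle at (623.4,110.2) against the rest at about (623,110.5), so it is within 3 mm. Next, the knob.

Call:
{"method": "servo_tool", "body": {
  "series": [
    {"tx":-0.03,"ty":-0.006,"tz":0,"ax":0,"ay":0,"az":0,"jaw":60},
    {"tx":-0.045,"ty":-0.008,"tz":0,"ax":0,"ay":0,"az":0,"jaw":60},
    {"tx":-0.05,"ty":-0.009,"tz":0,"ax":0,"ay":0,"az":0,"jaw":60},
    {"tx":-0.05,"ty":-0.009,"tz":0,"ax":0,"ay":0,"az":0,"jaw":60},
    {"tx":-0.05,"ty":-0.009,"tz":0,"ax":0,"ay":0,"az":0,"jaw":60},
    {"tx":-0.05,"ty":-0.009,"tz":0.02,"ax":0,"ay":0,"az":0,"jaw":60},
    {"tx":-0.03,"ty":-0.006,"tz":0.03,"ax":0,"ay":0,"az":0,"jaw":60},
    {"tx":0,"ty":0,"tz":0.03,"ax":0.0017,"ay":0,"az":0,"jaw":60},
    {"tx":0,"ty":0,"tz":0,"ax":0,"ay":0,"az":0,"jaw":60}
  ]
}}

```text
t: 17.53
ee_pos: [601.9, -170.0, 208.5]
tcp_rot: [179.8, 0.4, 94.7]
contact_force: [-1.0, 1.0, -1.1]
grip_width: 0.706
```

```bash
python3 w.py w11
```

```text
17.5333 [ 29.8  31.2 -26.2  96.   16.4  56.3   2.5] [ 601.9 -170.   208.5] [179.8   0.4  94.7] [-1.   1.  -1.1]
knob_mid [320.8 187.8] 0.69 [ 602.3 -153.7   66. ]
pointer [403.3  80.5] 0.58 [660.7 -69.4  35. ]
mark_line [402.4  24.9] 0.65 [656.2 -23.8  35. ]
lever_hinge [366.9 140.8] 0.95 [ 635.1 -119.9   44. ]
stand [362.3   5.7] 0.63 [627.1  -1.4   0. ]
```

View pics/w11.png

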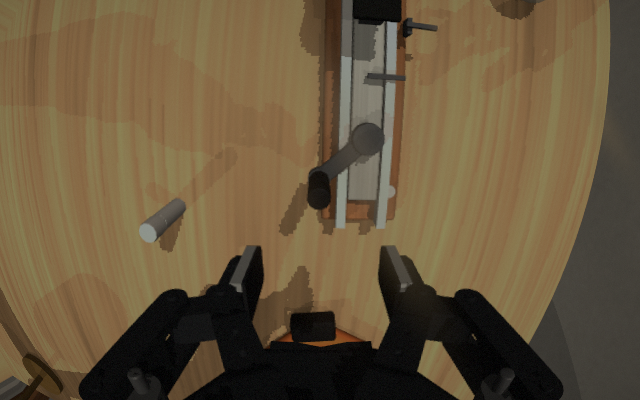

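Picture 10: knob at (319,187) between the fingers' columns, hinge (367,140), pointer (385,77), clip (420,26).

Call:
{"method": "servo_tool", "body": {
  "series": [
    {"tx":0.006,"ty":0.0008,"tz":0.01,"ax":0,"ay":0,"az":0,"jaw":45},
    {"tx":0.006,"ty":0.0008,"tz":0.02,"ax":0,"ay":0,"az":0,"jaw":45},
    {"tx":0.006,"ty":0,"tz":0.02,"ax":0,"ay":0,"az":0,"jaw":45},
    {"tx":0.002,"ty":0,"tz":0.015,"ax":0,"ay":0.001,"az":0,"jaw":45},
    {"tx":0,"ty":0,"tz":0,"ax":0,"ay":0,"az":0,"jaw":45}
  ]
}}

```text
t: 18.4
ee_pos: [607.0, -147.1, 161.2]
tcp_rot: [179.0, 0.2, 95.2]
contact_force: [-0.3, -0.7, -0.5]
grip_width: 0.531
```

Call:
{"method": "servo_tool", "body": {
  "series": [
    {"tx":-0.007,"ty":-0.006,"tz":0,"ax":0.0028,"ay":0.0005,"az":0,"jaw":45},
    {"tx":-0.001,"ty":0,"tz":0,"ax":0,"ay":0,"az":0,"jaw":45},
    {"tx":0,"ty":0,"tz":0,"ax":0,"ay":0,"az":0,"jaw":45}
  ]
}}

```text
t: 18.65
ee_pos: [602.5, -153.9, 161.0]
tcp_rot: [-179.8, -0.1, 95.3]
contact_force: [-0.1, 0.6, -0.1]
grip_width: 0.53
```

```bash
python3 w.py w12
```

```text
18.65 [ 27.9  34.3 -25.5  98.2  18.   51.8   0.3] [ 602.5 -153.9  161. ] [-179.8   -0.1   95.3] [-0.1  0.6 -0.1]
knob_mid [315.9 241.5] 0.59 [ 600.5 -156.1   66. ]
pointer [422.7 103.5] 0.79 [661.6 -68.7  35. ]
mark_line [423.   33.6] 0.73 [657.  -22.3  35. ]
lever_hinge [379.1 178.1] 0.75 [ 637.  -119.3   44. ]
stand [373.5   5. ] 0.66 [627.9   3.2   0. ]
```

Knob in line with the jaws. Descend 33 mm, then close.

Call:
{"method": "servo_tool", "body": {
  "series": [
    {"tx":0,"ty":-0.001,"tz":0.012,"ax":0,"ay":0,"az":0,"jaw":45},
    {"tx":0,"ty":0,"tz":0.014,"ax":0,"ay":0,"az":0,"jaw":45},
    {"tx":0,"ty":0,"tz":0.012,"ax":0,"ay":0,"az":0,"jaw":45},
    {"tx":0,"ty":0,"tz":0,"ax":0,"ay":0,"az":0,"jaw":45}
  ]
}}

```text
t: 19.43
ee_pos: [601.3, -153.4, 127.6]
tcp_rot: [-179.8, -0.0, 95.3]
contact_force: [-0.1, 0.6, 0.2]
grip_width: 0.525
```

Call:
{"method": "servo_tool", "body": {
  "series": [
    {"tx":0,"ty":0,"tz":0,"ax":0,"ay":0,"az":0,"jaw":5},
    {"tx":0,"ty":0,"tz":0,"ax":0,"ay":0,"az":0,"jaw":5},
    {"tx":0,"ty":0,"tz":0,"ax":0,"ay":0,"az":0,"jaw":5},
    {"tx":0,"ty":0,"tz":0,"ax":0,"ay":0,"az":0,"jaw":5},
    {"tx":0,"ty":0,"tz":0,"ax":0,"ay":0,"az":0,"jaw":5},
    {"tx":0,"ty":0,"tz":0,"ax":0,"ay":0,"az":0,"jaw":5},
    {"tx":0,"ty":0,"tz":0,"ax":0,"ay":0,"az":0,"jaw":5},
    {"tx":0,"ty":0,"tz":0,"ax":0,"ay":0,"az":0,"jaw":5}
  ],
  "force": 60
}}

```text
t: 20.1
ee_pos: [600.4, -153.1, 125.9]
tcp_rot: [-179.7, -0.1, 95.3]
contact_force: [-0.7, 0.8, -2.0]
grip_width: 0.17
```

```bash
python3 w.py w13
```

```text
20.1 [ 27.2  36.7 -24.6  99.6  19.4  48.3  -0.9] [ 600.4 -153.1  125.9] [-179.7   -0.1   95.3] [-0.7  0.8 -2. ]
knob_mid [318.9 273.7] 0.86 [ 600.5 -155.7   66. ]
pointer [448.4 104.5] 0.57 [662.6 -67.   35. ]
mark_line [450.9  22.9] 0.65 [659.4 -20.9  35. ]
mark_line [145.9 261.7] 0.52 [ 484.2 -183.3   35. ]
lever_hinge [395.  196.6] 0.69 [ 637.2 -119.2   44. ]
```

Call:
{"method": "servo_tool", "body": {
  "series": [
    {"tx":0.006,"ty":0,"tz":0,"ax":0,"ay":0,"az":0,"jaw":5},
    {"tx":0.01,"ty":0.0003,"tz":0,"ax":0,"ay":0,"az":0,"jaw":5},
    {"tx":0.01,"ty":0.0003,"tz":0,"ax":0,"ay":0,"az":0,"jaw":5},
    {"tx":0.01,"ty":0.0003,"tz":0,"ax":0,"ay":0,"az":0,"jaw":5},
    {"tx":0.006,"ty":0,"tz":0,"ax":0,"ay":0,"az":0,"jaw":5},
    {"tx":0,"ty":0,"tz":0,"ax":0,"ay":0,"az":0,"jaw":5}
  ]
}}

```text
t: 21.05
ee_pos: [596.0, -119.8, 126.0]
tcp_rot: [-179.4, 0.1, 95.1]
contact_force: [-1.4, -4.1, -0.7]
grip_width: 0.172
```

```bash
python3 w.py w14; python3 -c "
import cv2;im=cv2.imread('pics/w14.png');cv2.imwrite('pics/w14c.png',cv2.resize(im[0:240,280:560],None,fx=2.4,fy=2.4,interpolation=cv2.INTER_CUBIC))"
```

```text
21.05 [ 24.3  35.9 -24.6 101.3  19.5  47.7  -4.5] [ 596.  -119.8  126. ] [-179.4    0.1   95.1] [-1.4 -4.1 -0.7]
last_toe [451.2 111.5] 0.35 [641.2 -38.5  79. ]
knob_mid [322.4 275.1] 0.84 [ 597.7 -123.4   66. ]
pointer [453.8 111.8] 0.62 [661.7 -37.8  35. ]
mark_line [452.2  82.3] 0.97 [658.6 -21.8  35. ]
lever_hinge [394.9 202.4] 0.73 [633.1 -89.6  44. ]
stand [387.3  43.1] 0.76 [627.    0.2   0. ]
```

View pics/w14c.png

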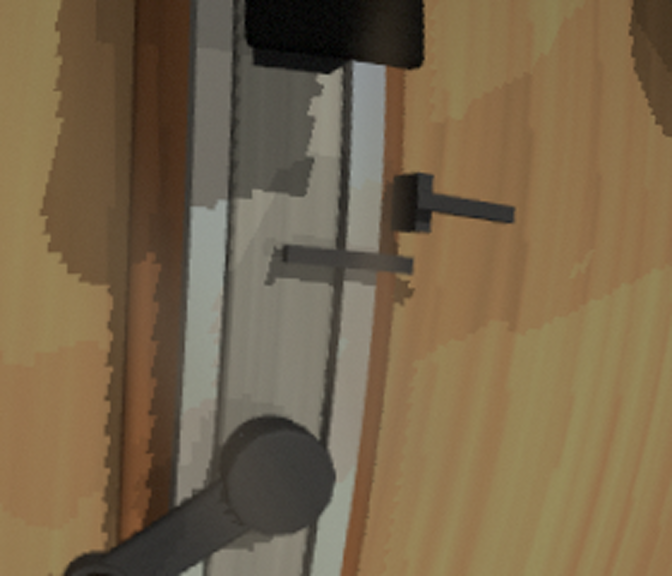

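Picture 11: pointer tip at px (452,111), clip inner end at (452,83), lever still open. That leaves about 15.5 mm to go.

Call:
{"method": "servo_tool", "body": {
  "series": [
    {"tx":0.007,"ty":0,"tz":0,"ax":-0.0015,"ay":0,"az":0,"jaw":5},
    {"tx":0.007,"ty":0.0003,"tz":0,"ax":0,"ay":0,"az":0,"jaw":5},
    {"tx":0.005,"ty":0,"tz":0,"ax":0,"ay":0,"az":0,"jaw":5},
    {"tx":0,"ty":0,"tz":0,"ax":0,"ay":0,"az":0,"jaw":5}
  ]
}}

```text
t: 21.83
ee_pos: [594.4, -108.6, 125.9]
tcp_rot: [-179.9, 0.3, 94.8]
contact_force: [-2.1, -1.9, 0.1]
grip_width: 0.17
```

```bash
cat > m.py <<'E'
from h import *
import sys
np.set_printoptions(precision=1,suppress=True)
y=np.array([-.07,.9976,0]);x=np.array([.9976,.07,0])
o=manip.get_obs();print(o["t"],o["ee_pos"],o["tcp_rot"],o["contact_force"],o["grip_width"])
im=imaging.capture("wrist");cv2.imwrite(f"pics/{sys.argv[1]}.png",im[:,:,::-1])
g=lambda l,z:[(onz("wrist",k["centre"],z,o),k["centre"]) for k in imaging.spot_point("wrist",l)[:1]][0]
p,pp=g("pointer",35);m,mp=g("mark_line",35);print(pp,mp,"pointer-mark stand y",(p-m)@y)
h,_=g("lever_hinge",44);k=np.array(o["ee_pos"])
r=k-h;print("hinge",h,"ptr-hinge",(p-h)@y,"lever",np.arctan2(-r@y,-r@x)-.5)
E
python3 m.py w15
```

```text
21.8333 [ 594.4 -108.6  125.9] [-179.9    0.3   94.8] [-2.1 -1.9  0.1] 0.1698922386854098
[450.1, 110.5] [452.0, 100.4] pointer-mark stand y -5.667995260455399
hinge [634.3 -79.9  44. ] ptr-hinge 51.35001014620084 lever 0.0530024602106548
```

Call:
{"method": "servo_tool", "body": {
  "series": [
    {"tx":0.005,"ty":0.001,"tz":0,"ax":0,"ay":0.001,"az":0,"jaw":5},
    {"tx":0.003,"ty":0.001,"tz":0,"ax":0,"ay":0,"az":0,"jaw":5},
    {"tx":0,"ty":0,"tz":0,"ax":0,"ay":0,"az":0,"jaw":5},
    {"tx":0,"ty":0,"tz":0,"ax":0,"ay":0,"az":0,"jaw":5}
  ]
}}

```text
t: 22.37
ee_pos: [594.5, -104.7, 125.9]
tcp_rot: [-179.7, 0.0, 94.7]
contact_force: [-2.7, -2.6, -0.7]
grip_width: 0.169
```

```bash
python3 m.py w16;python3 -c "
import cv2;im=cv2.imread('pics/w16.png');cv2.imwrite('pics/w16c.png',cv2.resize(im[60:180,380:540],None,fx=4,fy=4,interpolation=cv2.INTER_CUBIC))"
```

```text
22.3667 [ 594.5 -104.7  125.9] [-179.7    0.    94.7] [-2.7 -2.6 -0.7] 0.16861189715005465
[448.5, 110.5] [448.9, 108.4] pointer-mark stand y -1.1760618262682265
hinge [633. -74.  44.] ptr-hinge 49.37450193173144 lever 0.10260900720746557
```

Call:
{"method": "servo_tool", "body": {
  "series": [
    {"tx":0.0015,"ty":0,"tz":0,"ax":0,"ay":0,"az":0,"jaw":5},
    {"tx":0,"ty":0,"tz":0,"ax":0,"ay":0,"az":0,"jaw":5},
    {"tx":0,"ty":0,"tz":0,"ax":0,"ay":0,"az":0,"jaw":5},
    {"tx":0,"ty":0,"tz":0,"ax":0,"ay":0,"az":0,"jaw":5}
  ]
}}

```text
t: 22.9
ee_pos: [594.4, -104.0, 125.8]
tcp_rot: [-179.8, 0.0, 94.6]
contact_force: [-3.4, -3.3, 1.4]
grip_width: 0.173
```

```bash
python3 m.py w17;python3 - <<'E'
import cv2,numpy as np
g=cv2.cvtColor(cv2.imread('pics/w17.png'),cv2.COLOR_BGR2GRAY).astype(int)
for c in range(410,490,4): 
    s=g[85:135,c];d=np.where(s<s.min()+18)[0]+85;print(c,s.min(),d.min(),d.max(),end=' | ')
E
```

```text
22.9 [ 594.4 -104.   125.8] [-179.8    0.    94.6] [-3.4 -3.3  1.4] 0.17334034115827593
[452.1, 110.5] [451.1, 110.3] pointer-mark stand y -0.057399307329301666
hinge [633.5 -74.1  44. ] ptr-hinge 50.41568880372456 lever 0.08163266424618976
410 62 103 112 | 414 60 104 111 | 418 58 104 134 | 422 47 85 109 | 426 64 105 111 | 430 70 105 111 | 434 75 105 112 | 438 70 94 134 | 442 54 98 121 | 446 39 99 121 | 450 27 99 118 | 454 32 106 119 | 458 52 109 114 | 462 52 109 115 | 466 51 110 115 | 470 52 110 115 | 474 52 111 116 | 478 51 111 116 | 482 51 112 117 | 486 52 112 118 |
```

Step 2 is met: pointer on the mark to within about 1 mm, lever at about 0.08 rad. Next I swing the lever along the arc in stages.

Call:
{"method": "servo_tool", "body": {
  "series": [
    {"tx":-0.0084,"ty":0.0065,"tz":0,"ax":0,"ay":0,"az":0,"jaw":5},
    {"tx":0,"ty":0,"tz":0,"ax":0,"ay":0,"az":0,"jaw":5},
    {"tx":-0.0064,"ty":0.0069,"tz":0,"ax":0,"ay":0,"az":0,"jaw":5},
    {"tx":0,"ty":0,"tz":0,"ax":0,"ay":0,"az":0,"jaw":5}
  ]
}}

```text
t: 23.43
ee_pos: [605.8, -115.2, 125.9]
tcp_rot: [-179.7, 0.0, 94.7]
contact_force: [-0.4, -3.3, 1.3]
grip_width: 0.172
```

```bash
python3 m.py w18
```

```text
23.4333 [ 605.8 -115.2  125.9] [-179.7    0.    94.7] [-0.4 -3.3  1.3] 0.1724315056292283
[433.8, 90.0] [377.4, 180.2] pointer-mark stand y 50.69586378528832
hinge [632.2 -74.7  44. ] ptr-hinge 49.16575090518563 lever 0.42287156720213015
```

```bash
sed -i 's/^p,pp=.*/def near(l,q):\n    c=[(onz("wrist",k["centre"],35,o),k["centre"]) for k in imaging.spot_point("wrist",l)]\n    return min(c,key=lambda t:np.linalg.norm(t[0][:2]-q))\np,pp=near("pointer",(661,-22));m,mp=near("mark_line",(658,-22));print(p,m,pp,mp,"pointer-mark",(p-m)@y)/' m.py; python3 m.py w19
```

```text
23.6333 [ 605.2 -113.6  125.9] [-179.7   -0.    94.7] [-0.8 -3.4 -0.1] 0.17262426587292676
[657.5 -21.9  35. ] [658.6 -21.1  35. ] [431.9, 89.8] [433.9, 88.8] pointer-mark -0.6519674560358129
hinge [633.6 -73.7  44. ] ptr-hinge 50.05654497480582 lever 0.3814811084833697
```

Call:
{"method": "servo_tool", "body": {
  "series": [
    {"tx":-0.006,"ty":0.0078,"tz":0,"ax":0,"ay":0,"az":0,"jaw":5},
    {"tx":0,"ty":0,"tz":0,"ax":0,"ay":0,"az":0,"jaw":5}
  ]
}}

```text
t: 24.0
ee_pos: [611.3, -117.8, 125.9]
tcp_rot: [-179.5, -0.0, 94.8]
contact_force: [-0.7, -3.3, 0.9]
grip_width: 0.171
```

```bash
python3 m.py w20
```

```text
24.0 [ 611.3 -117.8  125.9] [-179.5   -0.    94.8] [-0.7 -3.3  0.9] 0.17144772266276945
[659.9 -22.1  35. ] [659.6 -21.   35. ] [426.6, 81.5] [426.2, 79.4] pointer-mark -1.1164876881046377
hinge [634.5 -75.2  44. ] ptr-hinge 51.174395334709956 lever 0.503295025519962
```

Call:
{"method": "servo_tool", "body": {
  "series": [
    {"tx":-0.0032,"ty":0.0088,"tz":0,"ax":-0.001,"ay":0,"az":0,"jaw":5},
    {"tx":0,"ty":0,"tz":0,"ax":0,"ay":0,"az":0,"jaw":5}
  ]
}}

```text
t: 24.37
ee_pos: [617.7, -119.0, 125.8]
tcp_rot: [-179.8, -0.1, 94.8]
contact_force: [0.5, -3.0, 0.8]
grip_width: 0.168
```

```bash
python3 m.py w21
```

```text
24.3667 [ 617.7 -119.   125.8] [-179.8   -0.1   94.8] [ 0.5 -3.   0.8] 0.16818612142363326
[661.1 -20.7  35. ] [659.  -21.6  35. ] [417.1, 75.4] [413.3, 76.5] pointer-mark 0.7878446802818484
hinge [633.4 -73.4  44. ] ptr-hinge 50.63743467480016 lever 0.6690318731377183
```

Call:
{"method": "servo_tool", "body": {
  "series": [
    {"tx":-0.004,"ty":0.009,"tz":0,"ax":0,"ay":0,"az":0,"jaw":5},
    {"tx":0,"ty":0,"tz":0,"ax":0,"ay":0,"az":0,"jaw":5}
  ]
}}

```text
t: 24.73
ee_pos: [624.3, -121.0, 125.9]
tcp_rot: [-179.7, -0.1, 94.9]
contact_force: [0.4, -3.7, 1.0]
grip_width: 0.172
```

```bash
python3 m.py w22
```

```text
24.7333 [ 624.3 -121.   125.9] [-179.7   -0.1   94.9] [ 0.4 -3.7  1. ] 0.1723819146124887
[659.8 -20.9  35. ] [659.1 -21.5  35. ] [403.6, 69.9] [402.2, 70.8] pointer-mark 0.5491983848845674
hinge [632.1 -74.5  44. ] ptr-hinge 51.509870141875076 lever 0.834671077647688
```

Call:
{"method": "servo_tool", "body": {
  "series": [
    {"tx":-0.002,"ty":0.009,"tz":0,"ax":0,"ay":0,"az":0,"jaw":5},
    {"tx":0,"ty":0,"tz":0,"ax":0,"ay":0,"az":0,"jaw":5},
    {"tx":-0.0005,"ty":0.006,"tz":0,"ax":0,"ay":0,"az":0,"jaw":5},
    {"tx":0,"ty":0,"tz":0,"ax":0,"ay":0,"az":0,"jaw":5}
  ]
}}

```text
t: 25.27
ee_pos: [635.8, -121.5, 125.7]
tcp_rot: [-179.6, -0.1, 94.9]
contact_force: [0.3, -3.4, 2.5]
grip_width: 0.168
```

```bash
python3 m.py w23
```

```text
25.2667 [ 635.8 -121.5  125.7] [-179.6   -0.1   94.9] [ 0.3 -3.4  2.5] 0.16832675959552515
[659.1 -20.7  35. ] [659.1 -22.7  35. ] [381.8, 65.4] [381.3, 69.1] pointer-mark 1.989003174415017
hinge [633.8 -72.8  44. ] ptr-hinge 50.243620916873944 lever 1.04165282954096
```

Call:
{"method": "servo_tool", "body": {
  "series": [
    {"tx":-0.0018,"ty":0.003,"tz":0,"ax":0,"ay":0,"az":0,"jaw":5},
    {"tx":0,"ty":0,"tz":0,"ax":0,"ay":0,"az":0,"jaw":5},
    {"tx":0,"ty":0,"tz":0,"ax":0,"ay":0,"az":0,"jaw":5}
  ]
}}

```text
t: 25.72
ee_pos: [636.2, -122.8, 125.8]
tcp_rot: [-179.4, -0.1, 94.9]
contact_force: [0.1, -2.7, 0.8]
grip_width: 0.173
```

```bash
python3 m.py w24
```

```text
25.7167 [ 636.2 -122.8  125.8] [-179.4   -0.1   94.9] [ 0.1 -2.7  0.8] 0.1730409505953278Traceback (most recent call last):
  File "m.py", line 11, in <module>
    p,pp=near("pointer",(661,-22));m,mp=near("mark_line",(658,-22));print(p,m,pp,mp,"pointer-mark",(p-m)@y)
                                        ~~~~^^^^^^^^^^^^^^^^^^^^^^^
  File "m.py", line 10, in near
    return min(c,key=lambda t:np.linalg.norm(t[0][:2]-q))
ValueError: min() iterable argument is empty
```

Call:
{"method": "servo_tool", "body": {
  "series": [
    {"tx":0,"ty":0.003,"tz":0,"ax":-0.001,"ay":0,"az":0,"jaw":5},
    {"tx":0,"ty":0.003,"tz":0,"ax":0,"ay":0,"az":0,"jaw":5},
    {"tx":0,"ty":0,"tz":0,"ax":0,"ay":0,"az":0,"jaw":5}
  ]
}}

```text
t: 26.12
ee_pos: [636.6, -123.2, 125.6]
tcp_rot: [-179.1, -0.1, 94.8]
contact_force: [-0.7, -1.9, 5.1]
grip_width: 0.174
```

```bash
python3 m.py w25; python3 -c "
import cv2;im=cv2.imread('pics/w25.png');cv2.imwrite('pics/w25c.png',cv2.resize(im[0:330,200:500],None,fx=1.8,fy=1.8,interpolation=cv2.INTER_CUBIC))"
```

```text
26.1167 [ 636.6 -123.2  125.6] [-179.1   -0.1   94.8] [-0.7 -1.9  5.1] 0.17368139482684353
[659.9 -23.   35. ] [659.2 -21.4  35. ] [382.9, 66.3] [381.9, 63.2] pointer-mark -1.6147762206256076
hinge [633.5 -75.6  44. ] ptr-hinge 50.67745670513337 lever 1.0656497711352615
```

View pics/w25c.png

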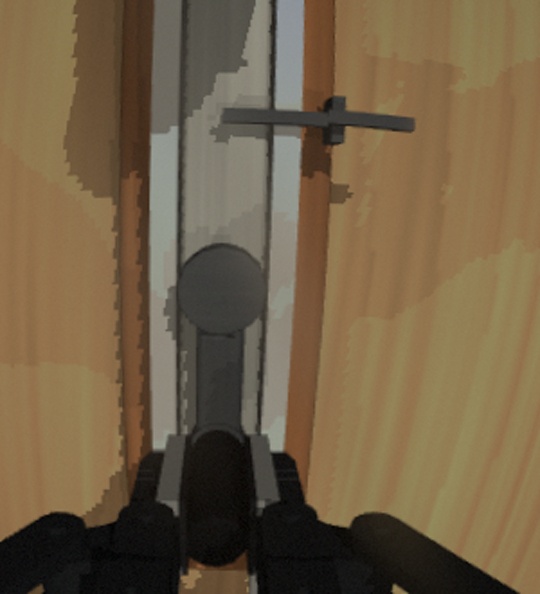

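Picture 12: the pointer fin and clip form one straight line (crop row about 118), and the lever lies along the leg over its centre line. I'll nudge +0.8 mm, hold, then do a final check.

Call:
{"method": "servo_tool", "body": {
  "series": [
    {"tx":0.001,"ty":0,"tz":0,"ax":0,"ay":0,"az":0,"jaw":5},
    {"tx":0,"ty":0,"tz":0,"ax":0,"ay":0,"az":0,"jaw":5},
    {"tx":0,"ty":0,"tz":0,"ax":0,"ay":0,"az":0,"jaw":5},
    {"tx":0,"ty":0,"tz":0,"ax":0,"ay":0,"az":0,"jaw":5},
    {"tx":0,"ty":0,"tz":0,"ax":0,"ay":0,"az":0,"jaw":5},
    {"tx":0,"ty":0,"tz":0,"ax":0,"ay":0,"az":0,"jaw":5}
  ]
}}

```text
t: 26.82
ee_pos: [636.6, -122.7, 125.7]
tcp_rot: [-179.1, -0.0, 94.8]
contact_force: [-2.6, -3.3, 2.1]
grip_width: 0.166
```

```bash
python3 m.py w26; python3 m.py w27; python3 - <<'E'
from h import *
np.set_printoptions(precision=1,suppress=True)
for c in ["scene","side"]:
    imaging.capture(c)
    for l,z in (("last_mid",93),("last_toe",79)):
        for k in imaging.spot_point(c,l):
            X=onz(c,k["centre"],z)
            if X[0]>570: print(c,l,round(k["confidence"],2),X)
o=manip.get_obs();print(o["t"],o["ee_pos"],o["contact_force"])
E
```

```text
26.8167 [ 636.6 -122.7  125.7] [-179.1   -0.    94.8] [-2.6 -3.3  2.1] 0.16619988579674758
26.9167 [ 636.6 -122.7  125.7] [-179.1   -0.    94.8] [-1.9 -3.4  3.5] 0.171976078722931
[659.7 -23.3  35. ] [658.2 -21.4  35. ] [382.2, 67.7] [379.6, 63.8] pointer-mark -1.9840803125087156
hinge [633.4 -74.8  44. ] ptr-hinge 49.51483442680636 lever 1.068606691237245
scene last_mid 0.67 [625.5 113.3  93. ]
scene last_mid 0.28 [625.9 126.8  93. ]
scene last_toe 0.58 [613.6 198.1  79. ]
side last_toe 0.85 [610.9 189.2  79. ]
27.4167 [ 636.6 -122.7  125.7] [-2.  -3.1  3.4]Traceback (most recent call last):
  File "m.py", line 11, in <module>
    p,pp=near("pointer",(661,-22));m,mp=near("mark_line",(658,-22));print(p,m,pp,mp,"pointer-mark",(p-m)@y)
         ~~~~^^^^^^^^^^^^^^^^^^^^^
  File "m.py", line 10, in near
    return min(c,key=lambda t:np.linalg.norm(t[0][:2]-q))
ValueError: min() iterable argument is empty
```

```bash
python3 - <<'E'
import cv2,numpy as np
g=cv2.cvtColor(cv2.imread('pics/w27.png'),cv2.COLOR_BGR2GRAY).astype(int)
for c in range(326,432,5):
    s=g[50:85,c];d=np.where(s<s.min()+18)[0]+50;print(c,s.min(),d.min(),d.max(),end=' | ')
from workcell import hand_in
E
```

```text
326 63 60 68 | 331 61 60 68 | 336 52 61 68 | 341 37 68 68 | 346 39 68 68 | 351 43 50 76 | 356 48 62 68 | 361 52 62 69 | 366 48 62 69 | 371 46 62 84 | 376 37 61 84 | 381 19 57 80 | 386 36 58 80 | 391 30 70 70 | 396 39 70 70 | 401 52 64 70 | 406 22 71 71 | 411 43 65 71 | 416 46 65 72 | 421 45 66 73 | 426 53 66 73 | 431 110 50 84 |
```

```bash
python3 -c "
from workcell import hand_in
print(hand_in())"
```

```text
the job is handed in; nothing more can be done
None
```

The job is done and handed in at about 27.4 s of the 58 s allowed; `hand_in` reports no verdict. I set the right-most last on the rest with its toe away from the lever and let go. Then I took the knob, drew the leg out to the mark with the lever open, and swung the lever closed in short checked steps. The gripper is still holding the knob, set to 60 N.

**Last checks**
- **Last on the rest:** seen from above after release, its middle was at (623.4, 110.2), about 1–3 mm from my measured rest centre. It lies about 1° off the stand's direction. After the lever closed, the scene camera put the middle at (625.5, 113.3), which is noisier but within tolerance.
- **Pointer before closing:** on the mark to within about 1 mm, with the lever near 0.08 rad.
- **Pointer at the end:** the pointer and clip formed one straight line in the last picture I viewed. After a final 0.8 mm nudge, a pixel profile put them within about 0.5 mm.
- **Lever:** about 1.07 rad, fully closed.

**Checks that failed or disagreed**
- At the end the network read the pointer as -2.0 mm from the mark; the pixel profile said about 0. Both are inside the 5 mm limit. In two late pictures the network missed the pointer or the clip altogether.
- One early reading of the last's heel edge suggested it sat about 10 mm off. The view from above did not support that.
- I did not measure the bystanders again after the moves, but every path stayed clear of them.

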